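# Wedge the rocking stirrer steady

### The arm

A 7-joint arm with a two-finger parallel gripper is mounted at the origin on a cart in front of the work surface, level with it; the furniture and walls round the work are solid. World frame = base frame: x ahead of the robot, y to its left, z up, the work surface at z = 0. Lengths are in m, angles in rad, forces in N, time in s.
With the tool pointing down it reaches from about 0.4 to 0.9 m from the base axis. Payload 5.5 kg.
Tool frame: the origin (TCP) lies midway between the tips of the shut fingers; the grasp point (between the pads) lies 19 mm behind it; z points along the fingers, y is the line along which they close (so a half turn about z gives the same grasp; the last joint's range is limited). The gripper opens to 92 mm and grips with 3 to 60 N. Pads are 19 mm wide; open, the fingers measure 130 mm over their backs; the gripper's body (75 mm by 190 mm) begins 47 mm behind the grasp point.
Start: joints at [-0.979, 0.501, -0.427, 1.55, 0.221, 1.138, -0.21], TCP at [0.21, 0.615, 0.227] pointing down, gripper open.
Joint ranges: [-2.88, 2.88], [-0.31, 2.03], [-1.54, 1.56], [0.2, 2.42], [-1.41, 4.55], [0.19, 2.02], [-2.57, 2.57]. Speed limits (rad/s): [2.57, 2.57, 3.14, 3.14, 3.14, 3.14, 3.14].

### API

Orientations are given as a rotation vector (axis times angle).
In Python, from station import robot gives the robot as it stands.
- The arm moves only by the tool play_rows, never from a script. Its argument "series" is a list of rows, each a list of 5 numbers: the shift along the world's x, y, z normalised to -1 to 1, where 1 is 0.12 m, then the turn about the world's z normalised to -1 to 1, where 1 is 2 pi rad, then the closure, from -1 (fully open) to 1 (shut). In form: [[dx, dy, dz, roll, jaw], ...]. A call has 1 to 10 rows; each row is the pose to reach, as a shift and turn from the pose commanded when the call began, turning the shorter way round; what a row does not reach only later rows make up. A row lasts 1/8 s, in which the tool goes at most 62.5 mm and 10.7 degrees, less where a joint would pass 70% of its speed; a pose out of reach is approached as far as the arm can. A call with a number of a shift or a turn outside -1 to 1 is refused whole. A call with a gripper value outside its range is refused whole. The fingers move at their own pace and stop on an object; "squeeze" is the grip in N (left out, the last holds). Time passes only in rows, so rows that repeat a pose let the fingers close. It gives the time, the measured TCP pose, the force, the opening and the grip force at its end, in the units of the state.
- robot.state(): the state, without advancing time (a new reading comes with each control period).
- robot.grab_frame(name): name is "scene" or "top" or "wrist"; returns (picture, depth): 384x512x3 uint8, red, green, blue; 384x512 float32, m along the optical axis (not along the pixel's ray), 0 where there is no reading.
- robot.calibration(name): a dict with "K" (3x3 intrinsics, pixels), "distortion" ([k1, k2, p1, p2, k3] as OpenCV has them; the pictures are not rectified), "world_from_camera" (4x4, takes a point from camera to world coordinates); the wrist camera has in their place "tool_from_camera" (4x4, takes a point from camera to tool coordinates, whose origin is the TCP and whose axes are the flange's). Camera axes: x right, y up, looking along -z (the intrinsics and any distortion apply to the point x, -y, -z); pixel columns grow to the right and rows downward; lengths in m; the calibration is good to about 2 mm. A picture is of the moment at which its call begins: read the wrist's pose just before it. calibration takes no time and is no camera call.
- robot.hand_in(): hands the job in; it is judged then, once.
The state is a dict: "time": time; "qpos": joint angles; "qd": joint speeds; "joint_efforts": joint torques, N m; "ee_pos": TCP position; "tool_rot": TCP orientation; "ft_force": force on the tool from outside, world axes, zero at the start; "moment": the same for the moment, N m; "gripper_width": opening from 0.0 (shut) to 1.0 (fully open); "grip_force": force on a finger pad.
Only numpy, scipy, OpenCV 4.12 (cv2) and the standard library are available. Lean on these libraries where they do the work, as an engineer would, in place of code of your own. Each camera call takes 0.05 s, during which the arm holds its last target. There are 200 camera calls.

### The job

The hotplate stirrer rocks because its front right foot is too short: with the fingertips, push the orange wedge nose first along the worktop under that foot until the stirrer no longer dips when you press on that corner, and is still level. Do not pick anything up, do not shove the stirrer out of its place, and leave the other things alone. Finish holding a steady, moderate press of the fingers down on the stirrer's top at that corner, off the wedge, showing that it stays level.

Things in the scene. Friction and masses are not known exactly. Their poses are not given: they have to be found in the camera images.
- stirrer: White hotplate stirrer: flat box 130 (x) by 180 (y) mm, knob and display on its front (-x), 1.1 kg, slightly heavier at back left. Origin: on the worktop under its middle; z up. Case from 26 to 60 mm above the worktop; round white plate (radius 54 mm, at x 8, y 12 mm) up to 65 mm. Four black screw feet, diameter 14 mm, at (+-45, +-70) mm. On its three good feet it stands level.
- foot_spot (a point): Point at worktop height under the middle of the short (front right) foot, fixed in the stirrer's frame at (-45, -70, 0) mm. That foot is wound in too far: its flat end hangs 7 to 14 mm above this point, differently each time.
- corner (a point): Point on the flat top of the stirrer's case straight above the short foot, 20 mm in from both edges; (-45, -70, 60) mm in the stirrer's frame. Unsupported, a press of about 2 N here or more tips the stirrer by 0.1 to 0.2 rad until the short foot lands; it rocks back when released.
- wedge: Solid orange wedge, 120 (x) by 40 (y) mm, 0.1 kg. Height 3 mm at the nose (x = +60 mm), rising evenly to 24 mm at the upright tail (x = -60 mm). Origin: middle of its underside. Lies flat, nose 30 to 60 mm from foot_spot, up to 10 mm aside, 0.12 rad askew from the stirrer's +y. Slides under 1.5 N until it meets the foot, then resists; does not slip back out under load.
- sample_jar_1: Bystander: a clear sample jar with a black cap, 45 x 45 x 61 mm, loose, origin at the middle of its underside. Not part of the job.
- sample_jar_3: Bystander: a clear sample jar with a black cap, 45 x 45 x 61 mm, loose, origin at the middle of its underside. Not part of the job.
- sample_jar_4: Bystander: a clear sample jar with a black cap, 45 x 45 x 61 mm, loose, origin at the middle of its underside. Not part of the job.
- tray_bottle_1: Bystander: a brown bottle with a black cap, 32 x 32 x 77 mm, loose, origin at the middle of its underside. Not part of the job.
- timer: Bystander: a white digital timer lying face up, 58 x 62 x 20 mm, loose, origin at the middle of its underside. Not part of the job.
- tape_roll: Bystander: a roll of cream tape lying flat, 72 x 72 x 19 mm, loose, origin at the middle of its underside. Not part of the job.

How it is judged:
By the outcome, as a careful person would: the job done as asked, in the order asked, and still so for the second after the job is handed in, while the arm keeps its last pose, push and grip.
It also fails if it takes over 48 s, if anything falls off the work surface, if the arm or the gripper's body presses on something with over 40 N, if the wrist force passes 120 N, or if a joint passes its speed limit or range.

## Working session

There is one attempt and no reset: what is moved stays moved. The work goes in short steps, Python scripts to look and compute and a tool call to move; the robot and the scene stay as the last step left them, time stands still between calls to the robot, and variables do not carry over. Pictures are saved under pics/ and viewed, at most 10 in all, crops included, and the job is handed in when it is done.

Besides the shell and the picture viewer there is one more tool, called after "Request:" by a JSON object that holds its "name" and its "arguments", one argument or row to a line. play_rows: Moves the arm, as the interface text tells. Scaled input: -1 to 1 covers 0.12 m each way for a shift and 2 pi rad each way for a turn. Its arguments: {"type":"object","properties":{"series":{"type":"array","items":{"type":"array","items":{"type":"number","minimum":-1,"maximum":1}}},"squeeze":{"type":"number"}},"required":["series"]}

```bash
mkdir -p pics; ls; cat > h.py <<'E'
import numpy as np, cv2
from station import robot
def pts(name, s=None):
    if name=="wrist": s=robot.state()
    im,d=robot.grab_frame(name); c=robot.calibration(name)
    if name=="wrist":
        T=np.eye(4);T[:3,:3]=cv2.Rodrigues(np.array(s["tool_rot"],float))[0];T[:3,3]=s["ee_pos"];T=T@np.array(c["tool_from_camera"])
    else: T=np.array(c["world_from_camera"])
    h,w=d.shape
    uv=np.stack(np.meshgrid(np.arange(w),np.arange(h)),-1).reshape(-1,1,2).astype(np.float64)
    n=cv2.undistortPoints(uv,np.array(c["K"],float),np.array(c["distortion"],float)).reshape(h,w,2)
    P=np.stack([n[...,0]*d,-n[...,1]*d,-d],-1)@T[:3,:3].T+T[:3,3]
    P[d==0]=np.nan
    return im,d,P
E
python3 - <<'E'
from h import *
s=robot.state(); print({k:np.round(v,3) for k,v in s.items()})
ims=[]
for n in ("top","scene"):
    im,d,P=pts(n); np.savez(f"{n}.npz",im=im,P=P); ims.append(im[...,::-1])
    cv2.imwrite(f"pics/{n}.png",im[...,::-1])
E
```

```text
pics
{'time': np.float64(0.0), 'qpos': array([-0.979,  0.502, -0.427,  1.551,  0.221,  1.138, -0.21 ]), 'qd': array([-0.001,  0.   ,  0.   ,  0.   , -0.   ,  0.002, -0.   ]), 'joint_efforts': array([ 1.0000e-03, -5.6660e+01, -5.8160e+00, -2.7911e+01, -6.9000e-02,
        3.1000e-02,  0.0000e+00]), 'ee_pos': array([0.21 , 0.615, 0.226]), 'tool_rot': array([-5.140e-01, -3.099e+00,  3.000e-03]), 'ft_force': array([-0.287,  0.923,  0.524]), 'moment': array([-0.087,  0.012,  0.047]), 'grip_force': np.float64(0.0), 'gripper_width': np.float64(1.001)}
```

View pics/top.png

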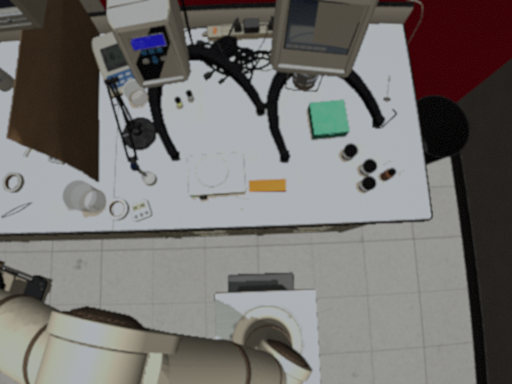

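View pics/scene.png

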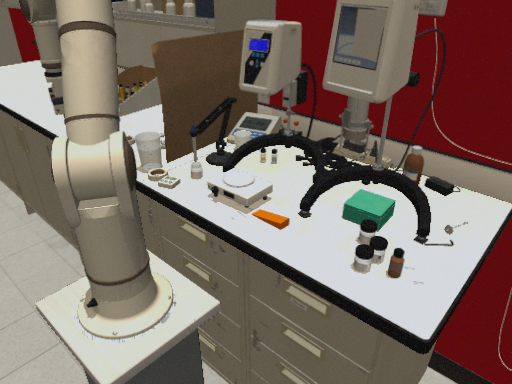

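The top view shows the stirrer at pixels (188–245, 152–197) with its knob at the bottom (front, -x). The wedge is to its right at (249–286, 180–192), with its nose towards the short foot.

```bash
python3 - <<'E'
from h import *
z=np.load("top.npz");im,P=z["im"].astype(int),z["P"]
r,g,b=im[...,0],im[...,1],im[...,2]
m=(r>180)&(g>90)&(g<190)&(b<100)
q=P[m];print("wedge n",len(q),np.nanmin(q,0),np.nanmax(q,0))
print(cv2.minAreaRect((q[:,:2]*1000).astype(np.float32)))
c=np.polyfit(q[:,1],q[:,2],1);print("slope z vs y",c)
sub=P[145:205,180:250].reshape(-1,3)
t=sub[(sub[:,2]>.05)&(sub[:,2]<.075)]
print("stir",len(t),cv2.minAreaRect((t[:,:2]*1000).astype(np.float32)),np.median(t,0),np.nanmin(t,0),np.nanmax(t,0))
print("table",P[205,230],P[170,270], P[200,205])
E
```

```text
Traceback (most recent call last):
ValueError: zero-size array to reduction operation fmin which has no identity
```

```bash
python3 - <<'E'
from h import *
z=np.load("top.npz");im,P=z["im"],z["P"]
print(im[186,268])
hsv=cv2.cvtColor(im,cv2.COLOR_RGB2HSV);print(hsv[186,268])
m=(hsv[...,1]>150)&(hsv[...,0]<25);m[:170]=0;m[200:]=0;m[:,:240]=0;m[:,300:]=0
q=P[m];q=q[~np.isnan(q[:,0])];print("wedge n",len(q),q.min(0),q.max(0))
print(cv2.minAreaRect((q[:,:2]*1000).astype(np.float32)))
print("slope z vs y",np.polyfit(q[:,1],q[:,2],1))
sub=P[145:205,180:250].reshape(-1,3)
t=sub[(sub[:,2]>.05)&(sub[:,2]<.075)]
print("stir",len(t),cv2.minAreaRect((t[:,:2]*1000).astype(np.float32)),np.median(t,0),np.nanmin(t,0),np.nanmax(t,0))
print("table",P[205,230],P[170,270], P[200,205])
E
```

```text
[169 127  50]
[ 19 180 169]
wedge n 342 [ 0.46535211 -0.07680188 -0.00109677] [0.50251092 0.03415153 0.02800399]
((484.74822998046875, -21.316272735595703), (110.5510025024414, 34.6530647277832), 87.34903717041016)
slope z vs y [-0.18048984  0.00919856]
stir 2299 ((515.2584838867188, 139.37342834472656), (142.37832641601562, 180.98155212402344), 1.4384448528289795) [0.51755383 0.13904213 0.06072761] [0.44313507 0.04853368 0.05006136] [0.58805079 0.22950577 0.07005702]
table [0.42577458 0.10103363 0.00248542] [ 0.53874868 -0.03449265  0.00100807] [ 4.45534539e-01  1.82851281e-01 -2.49116300e-04]
```

Request:
{"name": "play_rows", "arguments": {
  "series": [
    [0.12,-0.33,0,-0.013,1],
    [0.24,-0.67,0,-0.027,1],
    [0.35,-1,0,-0.04,1],
    [0.35,-1,0,-0.04,1]
  ],
  "squeeze": 10
}}

```text
time: 0.6
ee_pos: [0.254, 0.4916, 0.2263]
tool_rot: [0.906, 3.006, -0.004]
ft_force: [-0.2, 0.9, 0.8]
gripper_width: 0.614
grip_force: 0.0
```

Request:
{"name": "play_rows", "arguments": {
  "series": [
    [0.12,-0.33,0,-0.013,1],
    [0.24,-0.67,0,-0.027,1],
    [0.35,-1,0,-0.04,1]
  ]
}}

```text
time: 0.98
ee_pos: [0.2938, 0.3748, 0.2266]
tool_rot: [-1.27, -2.873, -0.0]
ft_force: [0.4, 0.9, -0.1]
gripper_width: 0.29
grip_force: 0.0
```

Request:
{"name": "play_rows", "arguments": {
  "series": [
    [0.12,-0.33,0,-0.013,1],
    [0.24,-0.67,0,-0.027,1],
    [0.35,-1,0,-0.04,1]
  ]
}}

```text
time: 1.35
ee_pos: [0.3361, 0.2548, 0.2268]
tool_rot: [-1.62, -2.692, -0.001]
ft_force: [0.0, 0.3, -1.1]
gripper_width: 0.007
grip_force: 0.0
```

Request:
{"name": "play_rows", "arguments": {
  "series": [
    [0.12,-0.33,0,-0.013,1],
    [0.24,-0.67,0,-0.027,1],
    [0.35,-1,0,-0.04,1]
  ]
}}

```text
time: 1.72
ee_pos: [0.3785, 0.1348, 0.2269]
tool_rot: [1.944, 2.467, 0.001]
ft_force: [-0.5, -0.6, 0.3]
gripper_width: 0.007
grip_force: 0.0
```

Request:
{"name": "play_rows", "arguments": {
  "series": [
    [0.12,-0.33,0,-0.013,1],
    [0.24,-0.67,0,-0.027,1],
    [0.35,-1,0,-0.04,1],
    [0.35,-1,0,-0.04,1]
  ]
}}

```text
time: 2.22
ee_pos: [0.421, 0.0129, 0.2268]
tool_rot: [2.242, 2.199, -0.0]
ft_force: [-0.7, 0.5, 0.5]
gripper_width: 0.002
grip_force: 0.0
```

```bash
python3 - <<'E'
from h import *
im,d,P=pts("wrist"); np.savez("w1.npz",im=im,P=P); cv2.imwrite("pics/w1.png",im[...,::-1])
hsv=cv2.cvtColor(im,cv2.COLOR_RGB2HSV)
m=(hsv[...,1]>140)&(hsv[...,0]>5)&(hsv[...,0]<25)
q=P[m];q=q[~np.isnan(q[:,0])];q=q[(q[:,2]<.04)&(abs(q[:,0]-.485)<.06)&(abs(q[:,1]+.02)<.1)]
print(len(q),q.min(0),q.max(0),cv2.minAreaRect((q[:,:2]*1000).astype(np.float32)))
print(np.polyfit(q[:,1],q[:,2],1))
E
```

```text
2138 [ 0.46525506 -0.06370955  0.00191646] [0.50595892 0.03673831 0.02188448] ((485.635009765625, -13.387256622314453), (100.66525268554688, 38.22484588623047), 87.58100891113281)
[-0.17334032  0.00990678]
```

View pics/w1.png

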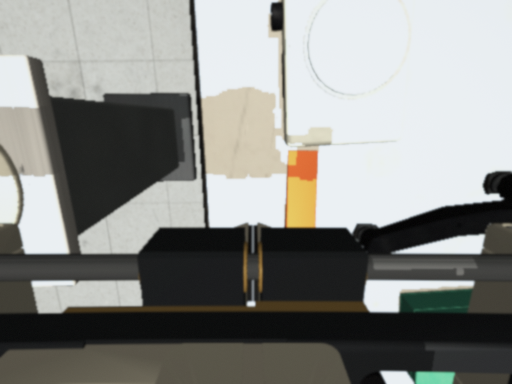

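The wrist view shows the wedge at columns 288–317, with its nose at row 150. The stirrer's front right corner is at about (288, 140), and the shut fingers cover the wedge's tail.

```bash
python3 - <<'E'
from h import *
z=np.load("w1.npz");im,P=z["im"],z["P"]
# case top corner: front edge x(y), right edge y(x)
top=np.nan_to_num(P[...,2])
M=(top>.052)&(top<.07)&(P[...,1]>0.03)&(P[...,1]<.25)&(P[...,0]<.62)
q=P[M]
ys=np.arange(.06,.16,.005);e=[(y,np.percentile(q[abs(q[:,1]-y)<.0025][:,0],1)) for y in ys if (abs(q[:,1]-y)<.0025).sum()>20]
e=np.array(e);print(np.round(e,4).tolist(),np.polyfit(e[:,0],e[:,1],1))
xs=np.arange(.46,.58,.005);f=[(x,np.percentile(q[abs(q[:,0]-x)<.0025][:,1],1)) for x in xs if (abs(q[:,0]-x)<.0025).sum()>20]
f=np.array(f);print(np.round(f,4).tolist(),np.polyfit(f[:,0],f[:,1],1))
hsv=cv2.cvtColor(im,cv2.COLOR_RGB2HSV)
m=(hsv[...,1]>140)&(hsv[...,0]>5)&(hsv[...,0]<25)
w=P[m];w=w[(w[:,2]<.04)&(abs(w[:,0]-.485)<.06)&(abs(w[:,1]+.02)<.1)]
g=[]
for y in np.arange(-.01,.03,.004):
    k=w[abs(w[:,1]-y)<.002][:,0]
    if len(k)>10:g.append((y,k.min(),k.max()))
g=np.array(g);print(np.round(g,4).tolist());print(np.polyfit(g[:,0],g[:,1],1),np.polyfit(g[:,0],g[:,2],1))
E
```

```text
[[0.06, 0.4603], [0.065, 0.4603], [0.07, 0.46], [0.075, 0.4593], [0.08, 0.4592], [0.085, 0.459], [0.09, 0.4589], [0.095, 0.4588], [0.1, 0.4588], [0.105, 0.4579], [0.11, 0.4577], [0.115, 0.4576], [0.12, 0.4572], [0.125, 0.4567], [0.13, 0.4567], [0.135, 0.4566], [0.14, 0.4565], [0.145, 0.4564], [0.15, 0.457], [0.155, 0.4569]] [-0.04350982  0.4627742 ]
[[0.46, 0.0536], [0.465, 0.0503], [0.47, 0.0501], [0.475, 0.05], [0.48, 0.051], [0.485, 0.051], [0.49, 0.051], [0.495, 0.0507], [0.5, 0.0507], [0.505, 0.0518], [0.51, 0.0515], [0.515, 0.0515], [0.52, 0.0513], [0.525, 0.0523], [0.53, 0.0523], [0.535, 0.0522], [0.54, 0.052], [0.545, 0.053], [0.55, 0.053], [0.555, 0.0529], [0.56, 0.0527], [0.565, 0.0526], [0.57, 0.0536], [0.575, 0.0539]] [0.02393554 0.03947971]
[[-0.01, 0.4669, 0.5046], [-0.006, 0.467, 0.5045], [-0.002, 0.4681, 0.5047], [0.002, 0.4683, 0.5046], [0.006, 0.4681, 0.5047], [0.01, 0.4683, 0.5058], [0.014, 0.4684, 0.5057], [0.018, 0.4684, 0.5057], [0.022, 0.4697, 0.506], [0.026, 0.4697, 0.5059]]
[0.06830356 0.46774654] [0.0468843  0.50484355]
```

```bash
python3 - <<'E'
from h import *
for n in ("top","scene"):
    P=np.load(n+".npz")["P"].reshape(-1,3)
    print(n)
    for x0 in np.arange(.40,.70,.03):
        r=[]
        for y0 in np.arange(-.25,.06,.03):
            k=P[(abs(P[:,0]-x0)<.015)&(abs(P[:,1]-y0)<.015)]
            r.append(int(1000*np.percentile(k[:,2],98)) if len(k)>3 else -99)
        print(round(x0,2),r)
E
```

```text
top
0.4 [5, 3, 3, 4, 3, 3, 3, 4, 4, 4, 4]
0.43 [3, 5, 4, 4, 4, 5, 3, 3, 3, 4, 4]
0.46 [4, 4, 4, 4, 3, 5, 25, 20, 13, 10, 62]
0.49 [4, 4, 4, 4, 4, 3, 28, 20, 16, 9, 62]
0.52 [5, 3, 4, 4, 4, 4, 3, 12, 10, 5, 62]
0.55 [3, 4, 4, 4, 3, 5, 27, 4, 3, 4, 63]
0.58 [4, 4, 4, 4, 4, 51, 51, 4, 4, 3, 61]
0.61 [4, 4, 4, 4, 4, 42, 50, 5, 6, 4, 3]
0.64 [56, 56, 57, 3, 4, 4, 55, 50, 3, 3, 2]
0.67 [57, 426, 405, 381, 363, 3, 54, 55, 3, 4, 3]
scene
0.4 [1, 1, 1, 1, 1, 1, 1, 1, 1, 2, 2]
0.43 [1, 1, 2, 1, 1, 2, 2, 1, 2, 1, 1]
0.46 [1, 1, 2, 1, 2, 1, 23, 18, 12, 7, 60]
0.49 [1, 1, 2, 2, 2, 1, 23, 20, 13, 9, 60]
0.52 [2, 1, 1, 1, 1, 1, 2, 1, 0, 5, 61]
0.55 [1, 1, 1, 1, 1, 39, 41, 2, 1, 2, 60]
0.58 [1, 1, 2, 1, 3, 50, 49, 2, 1, 2, 61]
0.61 [1, 1, 2, 1, 1, 47, 50, 1, 1, 1, 1]
0.64 [55, 54, 54, 1, 1, 3, 51, 51, 1, 2, 1]
0.67 [56, 433, 414, 379, 377, 1, 53, 53, 1, 2, 1]
```

Request:
{"name": "play_rows", "arguments": {
  "series": [
    [0.17,-0.33,0,0.009,1],
    [0.34,-0.67,-0.2,0.009,1],
    [0.51,-1,-0.5,0.009,1],
    [0.51,-1,-0.9,0.009,1],
    [0.51,-1,-0.9,0.009,1]
  ]
}}

```text
time: 2.9
ee_pos: [0.4779, -0.1026, 0.1154]
tool_rot: [-2.166, -2.265, 0.008]
ft_force: [0.3, -0.0, 0.5]
gripper_width: 0.002
grip_force: 0.0
```

Request:
{"name": "play_rows", "arguments": {
  "series": [
    [0,-0.1,-0.2,0,1],
    [0,-0.1,-0.45,0,1],
    [0,-0.1,-0.7,0,1],
    [0,-0.1,-0.85,0,1],
    [0,-0.1,-0.9,0,1],
    [0,-0.1,-0.9,0,1]
  ]
}}

```text
time: 3.65
ee_pos: [0.4821, -0.1158, 0.0118]
tool_rot: [2.172, 2.269, 0.002]
ft_force: [-0.0, -0.4, 1.0]
gripper_width: 0.004
grip_force: 0.0
```

Request:
{"name": "play_rows", "arguments": {
  "series": [
    [0,0.08,-0.01,-0.001,1],
    [0,0.15,-0.01,-0.001,1],
    [0,0.2,-0.01,-0.001,1],
    [0,0.24,-0.01,-0.001,1],
    [0,0.28,-0.01,-0.001,1],
    [0,0.32,-0.01,-0.001,1],
    [0,0.36,-0.01,-0.001,1],
    [0,0.4,-0.01,-0.001,1],
    [0,0.4,-0.01,-0.001,1]
  ]
}}

```text
time: 4.78
ee_pos: [0.481, -0.0682, 0.0095]
tool_rot: [-2.18, -2.261, -0.0]
ft_force: [-0.4, 1.0, 0.8]
gripper_width: 0.003
grip_force: 0.0
```

```bash
cat > look.py <<'E'
import sys
from h import *
n=sys.argv[1]
im,d,P=pts("top"); np.savez(f"{n}.npz",im=im,P=P)
hsv=cv2.cvtColor(im,cv2.COLOR_RGB2HSV)
m=(hsv[...,1]>130)&(hsv[...,0]<25)&(abs(P[...,0]-.485)<.05)&(abs(P[...,1]+.02)<.09)
q=P[m];print("orange",len(q),q.min(0),q.max(0))
im2,d2,P2=pts("wrist"); np.savez(f"{n}w.npz",im=im2,P=P2)
cv2.imwrite(f"pics/{n}.png",np.hstack([cv2.resize(im[130:220,160:310,::-1],(450,270)),cv2.resize(im2[...,::-1],(340,255)).copy() if 0 else cv2.copyMakeBorder(cv2.resize(im2[...,::-1],(340,255)),0,15,0,0,0)]))
hsv=cv2.cvtColor(im2,cv2.COLOR_RGB2HSV)
m=(hsv[...,1]>130)&(hsv[...,0]>5)&(hsv[...,0]<25)&(abs(P2[...,0]-.485)<.06)&(abs(P2[...,1]+.0)<.1)&(P2[...,2]<.035)
w=P2[m]
if len(w):
    g=[]
    for y in np.arange(w[:,1].min(),w[:,1].max(),.004):
        k=w[abs(w[:,1]-y)<.002][:,0]
        if len(k)>10:g.append((y,k.min(),k.max()))
    print(np.round(g,4).tolist())
T=P2[(P2[...,2]>.05)&(P2[...,2]<.075)&(P2[...,1]>.04)&(P2[...,1]<.25)&(P2[...,0]>.44)&(P2[...,0]<.6)]
print("stirrer vis",len(T),T.min(0) if len(T) else 0)
# case-top plane (excluding plate)
t=P[140:205,180:250].reshape(-1,3);t=t[(t[:,2]>.045)&(t[:,2]<.08)]
A=np.c_[t[:,:2]-[.515,.14],np.ones(len(t))];print("plane",np.round(np.linalg.lstsq(A,t[:,2],rcond=None)[0],4), cv2.minAreaRect((t[:,:2]*1000).astype(np.float32)))
print("F",np.round(robot.state()["ft_force"],2))
E
python3 look.py a1
```

```text
orange 227 [ 0.46084796 -0.02216913  0.0020863 ] [0.49950112 0.05422009 0.03662569]
[[-0.0608, 0.4765, 0.4826], [-0.0568, 0.4638, 0.5031], [-0.0528, 0.4638, 0.5029], [-0.0488, 0.4637, 0.5027], [-0.0448, 0.4636, 0.5025], [-0.0408, 0.4635, 0.5022], [-0.0368, 0.4634, 0.5023], [-0.0328, 0.4632, 0.5026], [-0.0288, 0.4632, 0.5022], [-0.0248, 0.4631, 0.502], [-0.0208, 0.463, 0.5017], [-0.0168, 0.4628, 0.5015], [-0.0128, 0.4628, 0.5014], [-0.0088, 0.4622, 0.5013], [-0.0048, 0.462, 0.5009], [-0.0008, 0.4619, 0.5013], [0.0032, 0.4618, 0.501], [0.0072, 0.4617, 0.5009], [0.0112, 0.4617, 0.5007], [0.0152, 0.4615, 0.5004], [0.0192, 0.4614, 0.5002], [0.0232, 0.4613, 0.4998], [0.0272, 0.4611, 0.4997], [0.0312, 0.4612, 0.4995], [0.0352, 0.4611, 0.4997], [0.0392, 0.4609, 0.4998], [0.0432, 0.4603, 0.4993], [0.0472, 0.4602, 0.499], [0.0512, 0.4602, 0.4993], [0.0552, 0.4593, 0.4992]]
stirrer vis 0 0
plane [0.0241 0.0062 0.0607] ((515.211181640625, 139.42457580566406), (142.11477661132812, 180.8400115966797), 1.762935996055603)
F [-0.42 -0.57 -0.03]
```

View pics/a1.png

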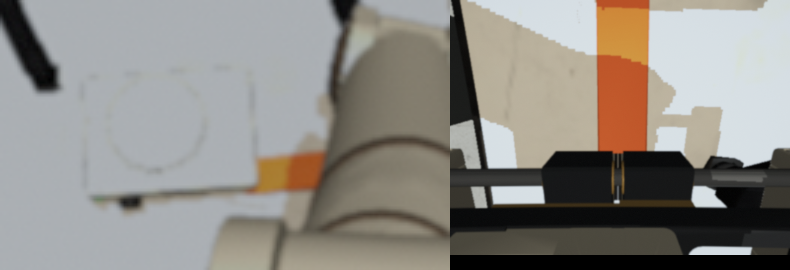

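The wedge is now aligned with the stirrer, centreline x ≈ 0.479 under the foot and nose at y ≈ 0.06. I'll keep pushing and watch the force.

Request:
{"name": "play_rows", "arguments": {
  "series": [
    [-0.002,0.04,0,0,1],
    [-0.003,0.08,0,0,1],
    [-0.004,0.12,0,0,1],
    [-0.005,0.16,0,0,1],
    [-0.006,0.18,0,0,1],
    [-0.006,0.18,0,0,1]
  ]
}}

```text
time: 5.62
ee_pos: [0.4803, -0.0469, 0.0095]
tool_rot: [-2.181, -2.261, -0.0]
ft_force: [0.0, -0.6, -0.1]
gripper_width: 0.006
grip_force: 0.0
```

Request:
{"name": "play_rows", "arguments": {
  "series": [
    [-0.001,0.02,0,0,1],
    [-0.001,0.04,0,0,1],
    [-0.001,0.04,0,0,1]
  ]
}}

```text
time: 6.0
ee_pos: [0.4802, -0.0422, 0.0095]
tool_rot: [-2.181, -2.261, -0.0]
ft_force: [1.2, -0.3, -0.6]
gripper_width: 0.01
grip_force: 0.0
```

Request:
{"name": "play_rows", "arguments": {
  "series": [
    [-0.001,0.02,0,0,1],
    [-0.001,0.04,0,0,1],
    [-0.001,0.04,0,0,1]
  ]
}}

```text
time: 6.38
ee_pos: [0.4801, -0.0372, 0.0095]
tool_rot: [-2.181, -2.261, -0.0]
ft_force: [1.3, -0.4, -0.0]
gripper_width: 0.003
grip_force: 0.0
```

Request:
{"name": "play_rows", "arguments": {
  "series": [
    [-0.001,0.015,0,0,1],
    [-0.001,0.03,0,0,1]
  ]
}}

```text
time: 6.62
ee_pos: [0.48, -0.034, 0.0095]
tool_rot: [2.182, 2.261, 0.0]
ft_force: [0.3, -0.5, 0.1]
gripper_width: 0.004
grip_force: 0.2
```

Request:
{"name": "play_rows", "arguments": {
  "series": [
    [-0.001,0.015,0,0,1],
    [-0.001,0.03,0,0,1]
  ]
}}

```text
time: 6.88
ee_pos: [0.4798, -0.0303, 0.0095]
tool_rot: [-2.181, -2.261, -0.0]
ft_force: [-0.0, -0.5, 0.3]
gripper_width: 0.008
grip_force: 0.2
```

Request:
{"name": "play_rows", "arguments": {
  "series": [
    [-0.001,0.015,0,0,1],
    [-0.001,0.03,0,0,1]
  ]
}}

```text
time: 7.12
ee_pos: [0.4797, -0.0267, 0.0095]
tool_rot: [-2.181, -2.261, -0.0]
ft_force: [-0.2, -0.3, -0.1]
gripper_width: 0.006
grip_force: 0.2
```

Request:
{"name": "play_rows", "arguments": {
  "series": [
    [-0.001,0.01,0,0,1],
    [-0.001,0.02,0,0,1],
    [-0.001,0.02,0,0,1]
  ]
}}

```text
time: 7.5
ee_pos: [0.4796, -0.0242, 0.0095]
tool_rot: [-2.181, -2.261, -0.0]
ft_force: [-0.4, -0.0, 0.1]
gripper_width: 0.004
grip_force: 0.0
```

Request:
{"name": "play_rows", "arguments": {
  "series": [
    [-0.001,0.01,0,0,1],
    [-0.001,0.02,0,0,1],
    [-0.001,0.02,0,0,1]
  ]
}}

```text
time: 7.88
ee_pos: [0.4795, -0.0218, 0.0095]
tool_rot: [-2.181, -2.261, -0.0]
ft_force: [-0.9, 0.5, -0.0]
gripper_width: 0.007
grip_force: 0.0
```

Request:
{"name": "play_rows", "arguments": {
  "series": [
    [-0.001,0.01,0,0,1],
    [-0.001,0.02,0,0,1],
    [-0.001,0.02,0,0,1]
  ]
}}

```text
time: 8.25
ee_pos: [0.4793, -0.0194, 0.0095]
tool_rot: [-2.181, -2.261, -0.0]
ft_force: [-0.0, 0.2, -1.3]
gripper_width: 0.007
grip_force: 0.0
```

Request:
{"name": "play_rows", "arguments": {
  "series": [
    [-0.001,0.01,0,0,1],
    [-0.001,0.02,0,0,1]
  ]
}}

```text
time: 8.5
ee_pos: [0.4792, -0.0172, 0.0095]
tool_rot: [2.182, 2.261, 0.0]
ft_force: [-0.0, 0.4, 1.2]
gripper_width: 0.008
grip_force: 0.2
```

Request:
{"name": "play_rows", "arguments": {
  "series": [
    [-0.001,0.01,0,0,1],
    [-0.001,0.02,0,0,1]
  ]
}}

```text
time: 8.75
ee_pos: [0.4791, -0.0147, 0.0095]
tool_rot: [-2.181, -2.261, -0.0]
ft_force: [-0.3, 0.1, -0.4]
gripper_width: 0.005
grip_force: 0.2
```

```bash
python3 look.py a2
```

```text
Traceback (most recent call last):
  File "look.py", line 7, in <module>
    q=P[m];print("orange",len(q),q.min(0),q.max(0))
                                 ~~~~~^^^
ValueError: zero-size array to reduction operation minimum which has no identity
```

```bash
sed -i 's/q.min(0),q.max(0))/(q.min(0),q.max(0)) if len(q) else 0)/' look.py; python3 look.py a2
```

```text
orange 0 0
[[-0.0071, 0.4759, 0.4808], [-0.0031, 0.4628, 0.5013], [0.0009, 0.4626, 0.5011], [0.0049, 0.4625, 0.501], [0.0089, 0.4619, 0.5008], [0.0129, 0.4616, 0.501], [0.0169, 0.4616, 0.501], [0.0209, 0.4615, 0.5007], [0.0249, 0.4614, 0.5005], [0.0289, 0.4613, 0.5004], [0.0329, 0.4612, 0.5001], [0.0369, 0.4611, 0.4999], [0.0409, 0.461, 0.4996], [0.0449, 0.461, 0.4994]]
stirrer vis 40899 [0.45773691 0.04787808 0.05267744]
plane [0.0214 0.0056 0.0608] ((516.1888427734375, 139.29690551757812), (143.0297393798828, 180.37890625), 1.95918607711792)
F [-0.45  0.23 -0.49]
```

View pics/a2.png

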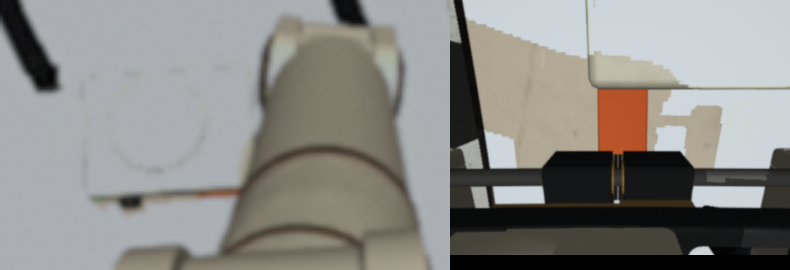

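Request:
{"name": "play_rows", "arguments": {
  "series": [
    [0,0.008,0,0,1],
    [-0.001,0.016,0,0,1]
  ]
}}

```text
time: 9.15
ee_pos: [0.479, -0.0129, 0.0095]
tool_rot: [2.182, 2.261, -0.0]
ft_force: [-0.1, -0.1, 0.6]
gripper_width: 0.004
grip_force: 0.2
```

Request:
{"name": "play_rows", "arguments": {
  "series": [
    [0,0.008,0,0,1],
    [-0.001,0.016,0,0,1]
  ]
}}

```text
time: 9.4
ee_pos: [0.4789, -0.0109, 0.0095]
tool_rot: [2.181, 2.261, 0.0]
ft_force: [0.1, -0.4, 0.0]
gripper_width: 0.004
grip_force: 0.2
```

```bash
cat > tilt.py <<'E'
import sys
from h import *
def fit(P):
    c=np.array([.517,.139]);yaw=.032
    R=np.array([[np.cos(yaw),-np.sin(yaw)],[np.sin(yaw),np.cos(yaw)]])
    l=(P[...,:2]-c)@R
    m=(abs(l[...,0])<.058)&(abs(l[...,1])<.083)&(np.hypot(l[...,0]-.008,l[...,1]-.012)>.058)&(abs(P[...,2]-.06)<.012)
    A=np.c_[l[m],np.ones(m.sum())];s=np.linalg.lstsq(A,P[m][:,2],rcond=None)[0]
    r=P[m][:,2]-A@s;k=abs(r)<.003;s=np.linalg.lstsq(A[k],P[m][k][:,2],rcond=None)[0]
    return m.sum(),np.round(s,4),"corner z",np.round(s@[-.045,-.07,1],4)
if __name__=="__main__":
    if len(sys.argv)>1:
        for f in sys.argv[1:]: print(f,fit(np.load(f+".npz")["P"]))
    for n in ("wrist","top"): print(n,fit(pts(n)[2]))
    F=[]
    s=robot.state();print(np.round(s["ee_pos"],4),np.round(s["ft_force"],2),np.round(s["joint_efforts"],2))
E
python3 tilt.py w1 top a2w a2
```

```text
w1 (np.int64(5891), array([ 0.0022, -0.0014,  0.0603]), 'corner z', np.float64(0.0603))
top (np.int64(883), array([-0.003 ,  0.    ,  0.0597]), 'corner z', np.float64(0.0598))
a2w (np.int64(35201), array([ 0.0021, -0.0018,  0.0602]), 'corner z', np.float64(0.0602))
a2 (np.int64(878), array([ 0.0031, -0.0012,  0.0597]), 'corner z', np.float64(0.0596))
wrist (np.int64(37291), array([ 0.002 , -0.0007,  0.0602]), 'corner z', np.float64(0.0602))
top (np.int64(852), array([-0.0025,  0.0012,  0.0597]), 'corner z', np.float64(0.0598))
[ 0.4789 -0.0108  0.0095] [-1.08 -0.92  0.42] [-2.00e-02 -4.65e+01  2.95e+00 -1.50e+01 -2.00e-02  5.00e-02 -2.00e-02]
```

Request:
{"name": "play_rows", "arguments": {
  "series": [
    [0,0.006,0,0,1],
    [-0.001,0.012,0,0,1]
  ]
}}

```text
time: 9.75
ee_pos: [0.4788, -0.0098, 0.0095]
tool_rot: [2.182, 2.26, -0.0]
ft_force: [0.6, -1.5, 0.7]
gripper_width: 0.005
grip_force: 0.8
```

Request:
{"name": "play_rows", "arguments": {
  "series": [
    [0,0.006,0,0,1],
    [0,0.012,0,0,1]
  ]
}}

```text
time: 10.0
ee_pos: [0.4788, -0.0088, 0.0095]
tool_rot: [2.182, 2.26, -0.001]
ft_force: [0.6, -4.3, 0.0]
gripper_width: 0.003
grip_force: 2.0
```

Request:
{"name": "play_rows", "arguments": {
  "series": [
    [0,0.006,0,0,1],
    [-0.001,0.012,0,0,1]
  ]
}}

```text
time: 10.25
ee_pos: [0.4786, -0.0077, 0.0095]
tool_rot: [2.182, 2.259, -0.001]
ft_force: [-0.9, -5.8, 0.0]
gripper_width: 0.01
grip_force: 2.7
```

```bash
python3 tilt.py
```

```text
wrist (np.int64(38372), array([ 0.0017, -0.0004,  0.0603]), 'corner z', np.float64(0.0603))
top (np.int64(831), array([-0.    , -0.0009,  0.0598]), 'corner z', np.float64(0.0598))
[ 0.4786 -0.0076  0.0096] [ 0.   -5.21  0.6 ] [-2.420e+00 -4.664e+01  8.000e-02 -1.522e+01 -8.800e-01  2.400e-01
 -1.000e-02]
```

Request:
{"name": "play_rows", "arguments": {
  "series": [
    [0,-0.05,0,0,1],
    [0,-0.15,0,0,1],
    [0,-0.15,0,0,1],
    [0,-0.15,0.3,0,1],
    [0,-0.15,0.7,0,1],
    [0,-0.1,0.9,0,1],
    [0,0.2,0.9,0,1],
    [0,0.5,0.9,0,1],
    [0,0.65,0.9,0,1],
    [0,0.65,0.9,0,1]
  ]
}}

```text
time: 11.6
ee_pos: [0.4784, 0.0732, 0.1175]
tool_rot: [-2.177, -2.264, -0.001]
ft_force: [0.4, 0.4, -0.7]
gripper_width: 0.007
grip_force: 0.0
```

```bash
python3 tilt.py
```

```text
wrist (np.int64(15292), array([ 0.0023, -0.0004,  0.0603]), 'corner z', np.float64(0.0602))
top (np.int64(288), array([ 0.0013, -0.01  ,  0.0604]), 'corner z', np.float64(0.061))
[0.4785 0.0707 0.1175] [0.56 0.59 0.01] [-8.300e-01 -4.124e+01  1.550e+00 -2.154e+01 -1.300e-01  2.000e-02
 -2.000e-02]
```

Request:
{"name": "play_rows", "arguments": {
  "series": [
    [0.005,0,-0.2,0,1],
    [0.005,0,-0.35,0,1],
    [0.005,0,-0.42,0,1],
    [0.005,0,-0.45,0,1],
    [0.005,0,-0.45,0,1]
  ]
}}

```text
time: 12.32
ee_pos: [0.4795, 0.071, 0.0637]
tool_rot: [2.182, 2.26, 0.0]
ft_force: [-0.4, -0.7, 0.2]
gripper_width: 0.007
grip_force: 0.0
```

Request:
{"name": "play_rows", "arguments": {
  "series": [
    [0,0,-0.01,0,1],
    [0,0,-0.02,0,1],
    [0,0,-0.025,0,1],
    [0,0,-0.025,0,1]
  ]
}}

```text
time: 12.82
ee_pos: [0.4792, 0.0714, 0.0606]
tool_rot: [-2.181, -2.261, -0.0]
ft_force: [0.3, -0.4, -0.7]
gripper_width: 0.001
grip_force: 0.0
```

Request:
{"name": "play_rows", "arguments": {
  "series": [
    [0,0,-0.005,0,1],
    [0,0,-0.01,0,1],
    [0,0,-0.01,0,1]
  ]
}}

```text
time: 13.2
ee_pos: [0.4793, 0.0714, 0.0602]
tool_rot: [-2.181, -2.26, -0.0]
ft_force: [-2.8, -0.6, 11.1]
gripper_width: 0.005
grip_force: 5.3
```

Request:
{"name": "play_rows", "arguments": {
  "series": [
    [0,0,-0.004,0,1],
    [0,0,-0.008,0,1],
    [0,0,-0.008,0,1]
  ]
}}

```text
time: 13.58
ee_pos: [0.4793, 0.0713, 0.0599]
tool_rot: [-2.181, -2.26, -0.001]
ft_force: [-5.7, -1.0, 19.7]
gripper_width: 0.003
grip_force: 9.8
```

Request:
{"name": "play_rows", "arguments": {
  "series": [
    [0.002,0,0.008,0,1],
    [0.004,0,0.008,0,1],
    [0.004,0,0.008,0,1],
    [0.004,0,0.008,0,1]
  ]
}}

```text
time: 14.08
ee_pos: [0.4793, 0.0714, 0.0602]
tool_rot: [-2.181, -2.26, 0.001]
ft_force: [-4.1, -0.1, 12.4]
gripper_width: 0.007
grip_force: 5.9
```

```bash
python3 tilt.py; python3 look.py a3
```

```text
wrist (np.int64(14236), array([ 0.0032, -0.    ,  0.0602]), 'corner z', np.float64(0.0601))
top (np.int64(283), array([ 0.0045, -0.0119,  0.0607]), 'corner z', np.float64(0.0614))
[0.4793 0.0714 0.0601] [-3.76 -0.78 11.19] [  0.05 -39.97   2.33 -18.19  -0.08  -1.52  -0.  ]
orange 0 0
[]
stirrer vis 57692 [0.44196547 0.06382553 0.05004337]
plane [ 0.0263 -0.0896  0.0659] ((513.5269775390625, 196.4998779296875), (65.5150146484375, 140.97581481933594), 89.97734069824219)
F [-4.08  0.34 12.54]
```

View pics/a3.png

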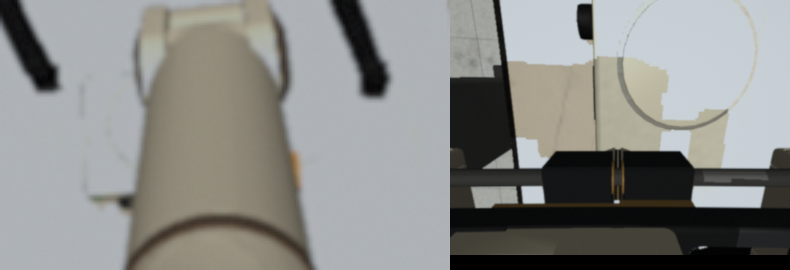

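The picture shows the fingers resting on the stirrer's corner with the stirrer still in its place. Under a steady press of about 12 N, the tilt differs by only about 1 mrad from before I touched it.

```bash
python3 -c "
from station import robot
print(robot.hand_in())"
```

```text
the job is handed in; nothing more can be done
None
```

The wedge is now under the short foot. The stirrer stayed level in its place under a steady press of about 12 N on that corner (briefly nearly 20 N while I set it), and I handed the job in at about 14 s of the 48 s allowed; no verdict came back.

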